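# Pile the module cases and hold them up off the mat

### The job

So that the mat can be wiped under them, stack the three aluminium cases on the mat into one squared, centred pile, lids up, long sides parallel, largest at the bottom and smallest on top, setting each down without dropping it, and let go of the finished pile. Then grip the largest case, lift the whole pile about 10 cm off the mat and finish while still holding it there, steady and level, with nothing but the gripper carrying it. Leave the other things on the bench where they are.

Things in the scene. Friction and masses are not known exactly. Their poses are not given: they have to be found in the camera images.
- large_case: Flat closed aluminium case, dark lid seam, four corner screws on top, brass round socket (10 mm thick, sticks out 9 mm at mid height) at its +x end. The largest of three: 112 long (x), 64 wide (y), 24 high (z) mm. Origin: centre of the underside; x along the length, y across, z up. Lies lid up on the mat at any of three places, turned up to 0.6 rad. Mass about 0.17 to 0.31 kg.
- medium_case: Flat closed aluminium case, dark lid seam, four corner screws on top, brass round socket (10 mm thick, sticks out 9 mm at mid height) at its +x end. The middle one of three: 92 long, 54 wide, 16 high mm. Origin: centre of the underside; x along the length, y across, z up. Lies lid up on the mat at any of three places, turned up to 0.6 rad. Mass about 0.1 to 0.17 kg.
- small_case: Flat closed aluminium case, dark lid seam, four corner screws on top, brass round socket (10 mm thick, sticks out 9 mm at mid height) at its +x end. The smallest of three: 74 long, 44 wide, 16 high mm. Origin: centre of the underside; x along the length, y across, z up. Lies lid up on the mat at any of three places, turned up to 0.6 rad. Mass about 0.06 to 0.12 kg.
- mat: Brown hardboard bench mat, fixed, 500 x 860 mm, 4 mm thick, on the white bench top. Origin: centre of its underside, so its upper face lies 4 mm above the origin.
- solder_spool: Bystander. Spool of solder standing upright, 48 mm diameter, 55 mm high, origin under its centre.
- tape_roll: Bystander. Roll of black tape lying flat, 68 mm outer diameter, 19 mm high, origin under its centre.
- multimeter: Bystander. Red and black multimeter lying face up, 78 (x) x 150 (y) x 40 mm, origin under its centre.
- pliers: Bystander. Red-handled pliers lying flat, 160 mm long along x (jaws at +x 48 mm, handle ends at -x 111 mm), 60 mm wide, 12 mm high, origin under the joint.
- spanner: Bystander. Steel open-ended spanner lying flat along its x, about 150 mm long and under 15 mm high.
- motor: Bystander. Small bare motor standing on end, 28 mm diameter, 43 mm high with its shaft, origin under its centre.
- helping_hand: Bystander, fixed. Stand with clips and a round lens, base 75 x 50 mm, crossbar at 90 mm, lens up to 175 mm high, origin under its centre.
Things that resemble listed ones, but are neither listed nor needed, are in the scene too. Leave any pink look-alike of the small_case alone.

How it is judged:
By the outcome, as a careful person would: the job done as asked, in the order asked, and still so for the second after the job is handed in, while the arm keeps its last pose, push and grip.
It also fails if it takes over 64 s, if anything falls off the work surface, if the arm or the gripper's body presses on something with over 40 N, if the wrist force passes 120 N, or if a joint passes its speed limit or range.

### The arm

A 6-joint arm with a two-finger parallel gripper is mounted at the origin on the work surface. World frame = base frame: x ahead of the robot, y to its left, z up, the work surface at z = 0. Lengths are in m, angles in rad, forces in N, time in s.
With the tool pointing down it reaches from about 0.25 to 0.725 m from the base axis. Payload 4 kg.
Tool frame: the origin (TCP) lies at the very end of the fingers, on their centre line; the grasp point (between the pads) lies 19 mm behind it; z points along the fingers, y is the line along which they close (so a half turn about z gives the same grasp; the last joint's range is limited). The gripper opens to 85 mm and grips with 20 to 120 N. Pads are 22 mm wide; open, the fingers measure 114 mm over their backs; the gripper's body (76 mm by 85 mm) begins 54 mm behind the grasp point. The pads swing forward as they close: fully open they stand 13 mm farther back than shut.
Start: joints at [1.159, 0.241, 0.005, 1.335, 0, 1.571], TCP at [0.2, 0.458, 0.231] pointing down, gripper open.
Joint ranges: [-2.72, 2.72], [-1.05, 1.87], [-1.09, 1.28], [-1.99, 2.15], [-1.42, 1.44], [-3.14, 3.14]. Speed limits (rad/s): [2.79, 2.79, 3.14, 3.14, 3.14, 3.14].

### API

Orientations are given as a unit quaternion [x, y, z, w].
In Python, from workcell import * gives the robot as it stands. The module is installed in compiled form; this text tells all that it offers.
- The arm moves only by the tool send_rows, never from a script. Its argument "steps" is text: rows parted by semicolons, each of 7 numbers parted by spaces: the opening, from -1 (shut) to 1 (fully open), then the shift along the world's x, y, z in m, then the turn, a rotation vector about the world's x, y, z in rad. A call has exactly 5 rows; each row shifts and turns the commanded pose from where the row before left it; what a row does not reach is not made up. A row lasts 1/12 s, in which the tool goes at most 41.7 mm and 7.16 degrees, less where a joint would pass 70% of its speed; a pose out of reach is approached as far as the arm can. A call is refused whole if a number of a shift passes 0.0417 or a number of a turn 0.125, either way. A call with a gripper value outside its range is refused whole. The fingers move at their own pace and stop on an object; the grip force is fixed at half the most. Time passes only in rows, so rows that do not move let the fingers close, or fill a call up. It gives the time, the measured TCP pose, the force, the opening and the grip force at its end, in the units of the state.
- get_obs(): the state, without advancing time (a new reading comes with each control period).
- camera(name): name is "scene" or "top" or "wrist"; returns a dict with "frame" (420x560x3 uint8, red, green, blue), "range_z" (420x560 float32, m along the optical axis (not along the pixel's ray), 0 where there is no reading), "camera_matrix" (3x3 intrinsics, pixels), "k1" (the pictures are not rectified: a ray, as slopes to the right and down, at radius r is drawn at 1 + k1 r^2 times it, then the intrinsics apply), "extrinsics" (4x4, takes a point from world to camera coordinates); the wrist camera has in their place "T_tool_cam" (4x4, takes a point from camera to tool coordinates, whose origin is the TCP and whose axes are the flange's). Camera axes: x right, y down, z forward; pixel columns grow to the right and rows downward; lengths in m; the calibration is good to about 2 mm. A picture is of the moment at which its call begins: read the wrist's pose just before it.
- job_done(): hands the job in; it is judged then, once.
The state is a dict: "clock": time; "joint_pos": joint angles; "joint_vel": joint speeds; "tau": joint torques, N m; "eef_pos": TCP position; "tool_rot": TCP orientation; "ft_force": force on the tool from outside, world axes, zero at the start; "ft_torque": the same for the moment, N m; "grip_width": finger opening in m; "grasp_force": force on a finger pad.
Only numpy, scipy, OpenCV 4.12 (cv2) and the standard library are available. Lean on these libraries where they do the work, as an engineer would, in place of code of your own. Each camera call takes 0.05 s, during which the arm holds its last target. There are 200 camera calls.

## Working session

There is one attempt and no reset: what is moved stays moved. The work goes in short steps, Python scripts to look and compute and a tool call to move; the robot and the scene stay as the last step left them, time stands still between calls to the robot, and variables do not carry over. Pictures are saved under pics/ and viewed, at most 12 in all, crops included, and the job is handed in when it is done.

Besides the shell and the picture viewer there is one more tool, called after "Call:" in YAML: its name, and indented under it one key for each argument. send_rows: Moves the arm, as the interface text tells. Its arguments: {"type":"object","properties":{"steps":{"type":"string"}},"required":["steps"]}

```bash
mkdir -p pics; cat > h.py <<'E'
from workcell import *
import numpy as np, cv2
def snap(n):
    o=get_obs(); c=camera(n); c['obs']=o
    if n=='wrist':
        from scipy.spatial.transform import Rotation as R
        T=np.eye(4);T[:3,:3]=R.from_quat(o['tool_rot']).as_matrix();T[:3,3]=o['eef_pos']
        c['Twc']=T@np.array(c['T_tool_cam'])
    else: c['Twc']=np.linalg.inv(c['extrinsics'])
    return c
def rays(c,uv):
    K=np.array(c['camera_matrix']);uv=np.asarray(uv,float).reshape(-1,2)
    d=np.c_[(uv[:,0]-K[0,2])/K[0,0],(uv[:,1]-K[1,2])/K[1,1]]
    u=d.copy()
    for _ in range(20): u=d/(1+c['k1']*(u**2).sum(1,keepdims=True))
    return np.c_[u,np.ones(len(u))]
def onplane(c,uv,z):
    r=rays(c,uv)@c['Twc'][:3,:3].T;o=c['Twc'][:3,3]
    return o+r*((z-o[2])/r[:,2])[:,None]
def cloud(c):
    h,w=c['range_z'].shape;v,u=np.mgrid[:h,:w]
    r=rays(c,np.c_[u.ravel(),v.ravel()])*c['range_z'].reshape(-1,1)
    return (r@c['Twc'][:3,:3].T+c['Twc'][:3,3]).reshape(h,w,3)
def save(c,n): cv2.imwrite('pics/'+n,c['frame'][:,:,::-1])
E
python3 - <<'E'
from h import *
for n in('top','scene'):
    c=snap(n);save(c,n+'0.png');print(c['Twc'].round(3),c['k1'],np.array(c['camera_matrix']).round(1))
o=get_obs();print(o)
E
```

```text
[[ 0.024 -0.985  0.17   0.327]
 [-1.    -0.021  0.022  0.044]
 [-0.018 -0.17  -0.985  0.97 ]
 [ 0.     0.     0.     1.   ]] -0.0848652353694138 [[401.4   0.  282.8]
 [  0.  401.4 214. ]
 [  0.    0.    1. ]]
[[-0.386  0.726 -0.569  1.02 ]
 [ 0.922  0.304 -0.239  0.288]
 [-0.    -0.617 -0.787  0.764]
 [ 0.     0.     0.     1.   ]] -0.11513173870186291 [[397.4   0.  275.7]
 [  0.  397.4 211.4]
 [  0.    0.    1. ]]
{'clock': 0.1, 'joint_pos': array([ 1.15901188e+00,  2.41322708e-01,  3.87936707e-03,  1.33521494e+00,
       -3.37408576e-05,  1.57082750e+00]), 'joint_vel': array([-0.0009743 , -0.00339829,  0.00369708,  0.00058188,  0.00064252,
        0.00080373]), 'tau': array([ 1.13612612e-04, -3.73138225e+01,  2.53009433e+01,  1.08478303e-02,
        2.45504754e-05,  2.74687515e-06]), 'eef_pos': array([0.19990721, 0.45768524, 0.23051724]), 'tool_rot': array([ 2.04455772e-01,  9.78875360e-01, -9.14766025e-04, -1.73801260e-04]), 'ft_force': array([-0.2683565 ,  0.62913779,  0.03929412]), 'ft_torque': array([0.0113921 , 0.00052138, 0.026419  ]), 'grasp_force': 0.0, 'grip_width': 0.08537429026141079}
```

View pics/top0.png

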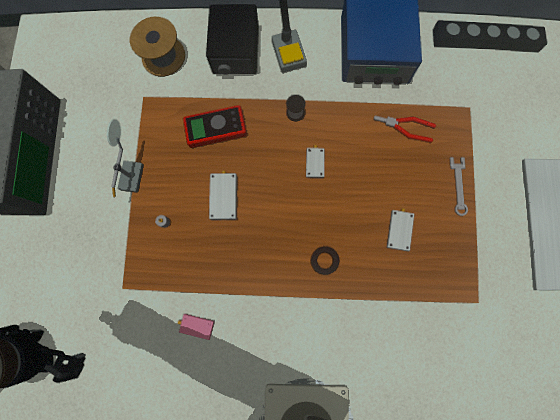

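View pics/scene0.png

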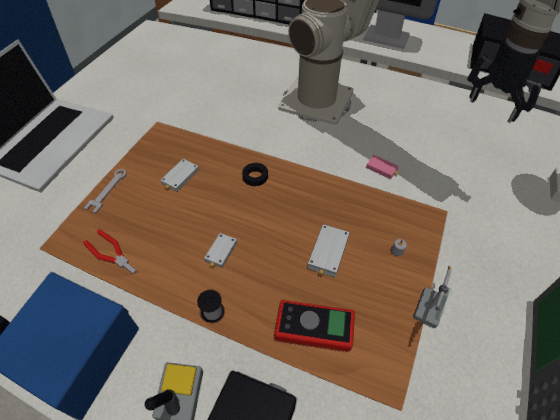

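Top view: large case at (222,196), small at (315,162), medium at (401,230), all with sockets towards the top of the picture (+x). The pink decoy is at (197,326). The scene view shows the same layout.

```bash
cat >> h.py <<'E'
def cases(c,hts=(0.028,0.020,0.020),minarea=150):
    "bright grey blobs -> rects of lid on plane"
    f=c['frame'];hsv=cv2.cvtColor(f,cv2.COLOR_RGB2HSV)
    m=((hsv[:,:,1]<45)&(hsv[:,:,2]>140)).astype(np.uint8)
    m=cv2.morphologyEx(m,cv2.MORPH_CLOSE,np.ones((3,3)))
    out=[]
    for k in cv2.findContours(m,cv2.RETR_EXTERNAL,cv2.CHAIN_APPROX_NONE)[0]:
        if cv2.contourArea(k)<minarea: continue
        k=k.reshape(-1,2)
        if (k.min(0)<=0).any() or k[:,0].max()>=559 or k[:,1].max()>=419: continue
        res=[]
        for z in (0.028,0.020):
            p=onplane(c,k,z)[:,:2]
            (x,y),(a,b),t=cv2.minAreaRect((p*1000).astype(np.float32))
            if a<b:a,b,t=b,a,t-90
            t=(t+90)%180-90
            res.append(np.round([x,y,a,b,t],1))
        out.append((k.mean(0).round(),res))
    return out
E
python3 - <<'E'
from h import *
for n in('top','scene'):
    c=snap(n)
    for o in cases(c):
        if o[1][0][2]<160 and o[1][0][2]>50: print(n,o[0],*o[1])
    if n=='top':
        P=cloud(c)
        for u,v in((222,196),(315,162),(401,230),(320,220)): print(P[v,u].round(4))
        print(c['frame'][160:235:6,222],c['frame'][196,205:243:2].sum(1))
E
```

```text
[0.5299 0.2118 0.0308]
[ 0.6219 -0.0113  0.0212]
[ 0.4584 -0.2198  0.0169]
[ 0.481  -0.026   0.0024]
[[123  76  35]
 [124  81  34]
 [134  98  21]
 [163 172 165]
 [164 173 167]
 [157 169 163]
 [161 168 165]
 [163 171 164]
 [162 172 167]
 [164 170 161]
 [113  74  43]
 [107  64  30]
 [130  85  45]] [243 216 393 499 500 504 481 482 491 497 486 500 490 496 492 351 204 258
 245]
```

```bash
sed -i 's/RETR_EXTERNAL/RETR_LIST/' h.py
python3 - <<'E'
from h import *
for n in('top','scene'):
    c=snap(n)
    for o in cases(c):
        if 55<o[1][0][2]<160: print(n,o[0],*o[1])
E
```

```text
top [401. 230.] [ 457.8 -216.3   89.6   50.8   -8.7] [ 458.9 -218.5   90.4   51.2   -8.7]
top [222. 196.] [531.2 212.7 108.8  61.5   1.2] [532.9 214.1 109.8  62.    1.2]
top [315. 162.] [ 6.202e+02 -9.800e+00  7.110e+01  4.140e+01  3.000e-01] [ 6.226e+02 -1.020e+01  7.170e+01  4.170e+01  3.000e-01]
top [114. 133.] [692.5 497.2  76.5  34.3   6.6] [695.6 501.1  77.1  34.6   6.6]
scene [220. 248.] [ 6.29e+02 -8.20e+00  7.17e+01  4.16e+01 -3.00e-01] [ 6.248e+02 -1.140e+01  7.250e+01  4.210e+01 -3.000e-01]
scene [329. 248.] [533.8 212.  110.7  62.5   2.2] [528.5 211.2 111.9  63.2   2.2]
scene [179. 173.] [ 465.4 -213.5   89.2   52.1   -8.3] [ 459.4 -218.9   90.2   52.7   -8.3]
```

Call:
send_rows:
  steps: "1 0.0255 -0.0189 0 0 0 0.0336;1 0.0255 -0.0189 0 0 0 0.0336;1 0.0255 -0.0189 0 0 0 0.0336;1 0.0255 -0.0189 0 0 0 0.0336;1 0.0255 -0.0189 0 0 0 0.0336"

```text
clock: 0.72
eef_pos: [0.3285, 0.3628, 0.2313]
tool_rot: [0.12, 0.993, 0.0, 0.0]
ft_force: [1.5, 0.2, 0.6]
grip_width: 0.0856
grasp_force: 0.0
```

Call:
send_rows:
  steps: "1 0.0255 -0.0189 0 0 0 0.0336;1 0.0255 -0.0189 0 0 0 0.0336;1 0.0255 -0.0189 0 0 0 0.0336;1 0.0255 -0.0189 0 0 0 0.0336;1 0.0255 -0.0189 0 0 0 0.0336"

```text
clock: 1.13
eef_pos: [0.4562, 0.268, 0.2313]
tool_rot: [0.037, 0.999, 0.0, 0.0]
ft_force: [-0.4, 0.1, -0.0]
grip_width: 0.0858
grasp_force: 0.0
```

Call:
send_rows:
  steps: "1 0.0255 -0.0189 0 0 0 0.0336;1 0.0255 -0.0189 0 0 0 0.0336;1 0.0255 -0.0189 0 0 0 0.0336;1 0 0 0 0 0 0;1 0 0 0 0 0 0"

```text
clock: 1.55
eef_pos: [0.5325, 0.2112, 0.2306]
tool_rot: [-0.011, 1.0, -0.0, -0.001]
ft_force: [-0.4, 0.2, 0.1]
grip_width: 0.0854
grasp_force: 0.0
```

```bash
cat >> h.py <<'E'
def pose():
    from scipy.spatial.transform import Rotation as R
    o=get_obs();M=R.from_quat(o['tool_rot']).as_matrix()
    print('t',round(o['clock'],2),'pos',np.round(o['eef_pos'],4),'yang',np.degrees(np.arctan2(M[1,1],M[0,1])).round(2),'z',M[:,2].round(4),'w',round(o['grip_width'],4),'gf',o['grasp_force'],'F',np.round(o['ft_force'],2),'T',np.round(o['ft_torque'],2),'q',np.round(o['joint_pos'],2))
E
python3 - <<'E'
from h import *
pose();c=snap('wrist');save(c,'w1.png');print(np.round(c['T_tool_cam'],3))
for o in cases(c):
    if 55<o[1][0][2]<160: print(o[0],*o[1])
E
```

```text
t 1.55 pos [0.5325 0.2112 0.2306] yang 91.24 z [-1.e-03 -1.e-04 -1.e+00] w 0.0854 gf 0.0 F [-0.44  0.15  0.15] T [0.03 0.01 0.01] q [0.38 0.39 0.21 1.39 0.   0.36]
[[-0.    -0.949 -0.314  0.08 ]
 [ 1.    -0.     0.     0.   ]
 [-0.    -0.314  0.949 -0.143]
 [ 0.     0.     0.     1.   ]]
[506. 290.] [675.1 509.3  94.9  21.3  22.8] [680.2 516.2  97.1  21.8  22.8]
[ 96. 245.] [ 6.194e+02 -4.700e+00  7.180e+01  4.270e+01 -1.000e-01] [ 6.233e+02 -9.700e+00  7.350e+01  4.370e+01 -1.000e-01]
[278. 177.] [532.3 213.4 111.1  61.5   1.9] [534.2 213.4 113.7  62.9   1.9]
```

View pics/w1.png

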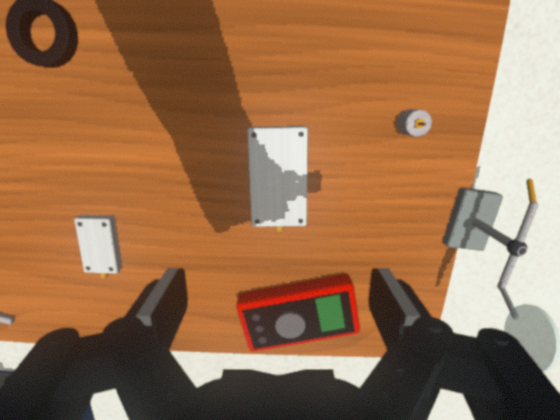

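The wrist view shows the large case at (278,177), socket towards +x, half in the gripper's shadow. The small case is at (97,245). Next I go over the medium case.

Call:
send_rows:
  steps: "1 -0.0057 -0.0331 -0.004 0 0 -0.0131;1 -0.0057 -0.0331 -0.004 0 0 -0.0131;1 -0.0057 -0.0331 -0.004 0 0 -0.0131;1 -0.0057 -0.0331 -0.004 0 0 -0.0131;1 -0.0057 -0.0331 -0.004 0 0 -0.0131"

```text
clock: 2.02
eef_pos: [0.5017, 0.0472, 0.2114]
tool_rot: [0.019, 1.0, 0.0, 0.0]
ft_force: [0.2, -0.6, 0.2]
grip_width: 0.0854
grasp_force: 0.0
```

Call:
send_rows:
  steps: "1 -0.0057 -0.0331 -0.004 0 0 -0.0131;1 -0.0057 -0.0331 -0.004 0 0 -0.0131;1 -0.0057 -0.0331 -0.004 0 0 -0.0131;1 -0.0057 -0.0331 -0.004 0 0 -0.0131;1 -0.0057 -0.0331 -0.004 0 0 -0.0131"

```text
clock: 2.43
eef_pos: [0.4737, -0.1183, 0.1915]
tool_rot: [0.052, 0.999, 0.0, 0.0]
ft_force: [0.1, 0.1, -0.5]
grip_width: 0.0853
grasp_force: 0.0
```

Call:
send_rows:
  steps: "1 -0.0057 -0.0331 -0.004 0 0 -0.0131;1 -0.0057 -0.0331 -0.004 0 0 -0.0131;1 -0.0057 -0.0331 -0.004 0 0 -0.0131;1 0 0 0 0 0 0;1 0 0 0 0 0 0"

```text
clock: 2.85
eef_pos: [0.4568, -0.2178, 0.1791]
tool_rot: [0.074, 0.997, 0.0, -0.0]
ft_force: [0.2, -0.3, -0.2]
grip_width: 0.0854
grasp_force: 0.0
```

```bash
python3 - <<'E'
from h import *
pose();c=snap('wrist');save(c,'w2.png')
for o in cases(c):
    if 55<o[1][0][2]<160: print(o[0],*o[1])
E
```

```text
t 2.85 pos [ 0.4568 -0.2178  0.1791] yang 81.57 z [-5.e-04  8.e-04 -1.e+00] w 0.0854 gf 0.0 F [ 0.23 -0.27 -0.16] T [-0.01  0.01 -0.04] q [-0.45  0.28 -0.08  1.21  0.   -0.3 ]
[479. 303.] [ 6.167e+02 -1.720e+01  7.240e+01  4.220e+01 -4.000e-01] [ 6.233e+02 -1.200e+01  7.440e+01  4.340e+01 -4.000e-01]
[276. 191.] [ 457.6 -216.7   87.9   48.5   -9.2] [ 459.7 -217.    90.3   49.9   -9.2]
```

Call:
send_rows:
  steps: "1 0.0025 0 -0.036 0 0 -0.008;1 0 0 -0.036 0 0 0;1 0 0 -0.036 0 0 0;1 0 0 -0.03 0 0 0;1 0 0 -0.02 0 0 0"

```text
clock: 3.32
eef_pos: [0.4587, -0.2145, 0.0187]
tool_rot: [0.075, 0.997, 0.001, -0.002]
ft_force: [-0.6, -0.5, -0.2]
grip_width: 0.0856
grasp_force: 0.0
```

Call:
send_rows:
  steps: "1 0 0 -0.01 0 0 0;1 0 0 -0.006 0 0 0;1 0 0 0 0 0 0;-1 0 0 0 0 0 0;-1 0 0 0 0 0 0"

```text
clock: 3.73
eef_pos: [0.4615, -0.2181, 0.0069]
tool_rot: [0.076, 0.997, -0.001, 0.002]
ft_force: [0.1, 0.4, 0.6]
grip_width: 0.0639
grasp_force: 0.0
```

Call:
send_rows:
  steps: "-1 0 0 0 0 0 0;-1 0 0 0 0 0 0;-1 0 0 0 0 0 0;-1 0 0 0 0 0 0;-1 0 0 0 0 0 0"

```text
clock: 4.15
eef_pos: [0.4616, -0.2185, 0.0074]
tool_rot: [0.077, 0.997, -0.001, 0.002]
ft_force: [-0.2, 1.9, 5.4]
grip_width: 0.0522
grasp_force: 63.3
```

```bash
python3 - <<'E'
from h import *
pose();c=snap('wrist');save(c,'w3.png')
E
```

```text
t 4.15 pos [ 0.4616 -0.2185  0.0074] yang 81.21 z [ 0.0039 -0.0014 -1.    ] w 0.0522 gf 63.315449953079224 F [-0.16  1.9   5.43] T [ 0.14  0.09 -0.03] q [-0.44  0.47 -0.3   0.79  0.   -0.29]
```

View pics/w3.png

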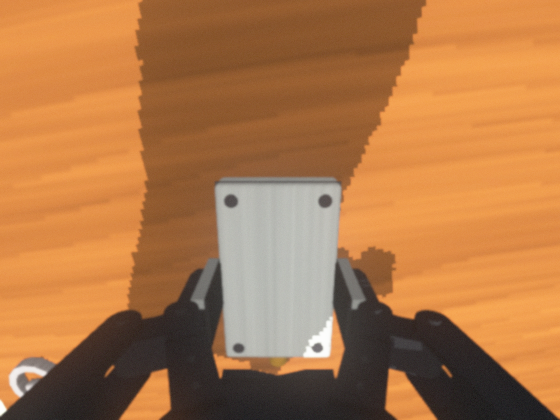

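The medium case is held squarely between the pads. Its lid screws are at (231,201), (325,201), (238,348) and (317,348).

```bash
cat >> h.py <<'E'
def screws(c,guess,z,r=9):
    g=cv2.cvtColor(c['frame'],cv2.COLOR_RGB2GRAY).astype(float);q=[]
    for u,v in guess:
        w=g[v-r:v+r+1,u-r:u+r+1];bg=np.median(w);m=np.clip(bg-25-w,0,40)
        vv,uu=np.mgrid[v-r:v+r+1,u-r:u+r+1];q.append([(m*uu).sum()/m.sum(),(m*vv).sum()/m.sum()])
    p=onplane(c,q,z)[:,:2];d=p[2:].mean(0)-p[:2].mean(0)
    print('px',np.round(q,1).tolist(),'ctr',(p.mean(0)*1e3).round(1),'yaw',np.degrees(np.arctan2(d[1],d[0])).round(2),'len',(np.linalg.norm(d)*1e3).round(1),'wid',[(np.linalg.norm(p[0]-p[1])*1e3).round(1),(np.linalg.norm(p[2]-p[3])*1e3).round(1)])
    return p
E
python3 - <<'E'
from h import *
c=snap('wrist');screws(c,[(231,201),(325,201),(238,348),(317,348)],.020)
P=cloud(c);print(P[280,280],P[220,280])
# large again from saved picture w1
c['frame']=cv2.imread('pics/w1.png')[:,:,::-1].copy()
from scipy.spatial.transform import Rotation as R
T=np.eye(4);a=np.radians(91.24);y=[np.cos(a),np.sin(a),0];zz=np.array([-1e-3,-1e-4,-1.]);x=np.cross(y,zz);T[:3,:3]=np.c_[x,y,zz];T[:3,3]=[.5325,.2112,.2306]
c['Twc']=T@np.array(c['T_tool_cam']);screws(c,[(254,131),(301,134),(257,222),(300,222)],.028,5)
E
```

```text
px [[230.5, 200.7], [324.8, 200.7], [238.2, 348.6], [317.0, 347.7]] ctr [ 460.6 -217.8] yaw -8.83 len 78.3 wid [np.float64(40.1), np.float64(39.9)]
[ 0.46043153 -0.21664746  0.01951896] [ 0.43069544 -0.21212563  0.02009598]
px [[252.5, 133.2], [300.6, 133.8], [256.7, 220.8], [300.3, 223.7]] ctr [533.9 211.8] yaw 2.45 len 100.5 wid [np.float64(50.9), np.float64(50.4)]
```

Call:
send_rows:
  steps: "-1 0 0 0.015 0 0 0;-1 0 0 0.03 0 0 0;-1 0 0 0.03 0 0 0;-1 0.003 0.016 0.02 0 0 0.0134;-1 0.0054 0.0325 0 0 0 0.0134"

```text
clock: 4.67
eef_pos: [0.4724, -0.173, 0.1062]
tool_rot: [0.066, 0.998, -0.002, 0.006]
ft_force: [2.0, -0.8, -0.7]
grip_width: 0.052
grasp_force: 63.1
```

Call:
send_rows:
  steps: "-1 0.0054 0.0325 0 0 0 0.0134;-1 0.0054 0.0325 0 0 0 0.0134;-1 0.0054 0.0325 0 0 0 0.0134;-1 0.0054 0.0325 0 0 0 0.0134;-1 0.0054 0.0325 0 0 0 0.0134"

```text
clock: 5.08
eef_pos: [0.4958, -0.0055, 0.1013]
tool_rot: [0.03, 1.0, 0.0, 0.001]
ft_force: [0.2, -0.0, -1.2]
grip_width: 0.0522
grasp_force: 63.1
```

Call:
send_rows:
  steps: "-1 0.0054 0.0325 0 0 0 0.0134;-1 0.0054 0.0325 0 0 0 0.0134;-1 0.0054 0.0325 0 0 0 0.0134;-1 0.0054 0.0325 0 0 0 0.0134;-1 0.0054 0.0325 0 0 0 0.0134"

```text
clock: 5.5
eef_pos: [0.5228, 0.1573, 0.1012]
tool_rot: [-0.004, 1.0, 0.0, 0.001]
ft_force: [1.0, -0.7, -1.4]
grip_width: 0.0522
grasp_force: 63.1
```

Call:
send_rows:
  steps: "-1 0.0054 0.0325 0 0 0 0.0134;-1 0.0042 0.025 0 0 0 0.0134;-1 0 0 0 0 0 0;-1 0 0 0 0 0 0;-1 0 0 0 0 0 0"

```text
clock: 5.92
eef_pos: [0.5318, 0.2127, 0.1005]
tool_rot: [-0.017, 1.0, -0.0, -0.0]
ft_force: [-0.7, -0.4, -0.9]
grip_width: 0.0521
grasp_force: 63.1
```

```bash
python3 - <<'E'
from h import *
pose();c=snap('wrist');save(c,'w4.png')
E
```

```text
t 5.92 pos [0.5318 0.2127 0.1005] yang 91.96 z [-1.e-04 -5.e-04 -1.e+00] w 0.0521 gf 63.143441677093506 F [-0.68 -0.35 -0.88] T [-0.03 -0.01  0.02] q [ 0.38  0.47 -0.02  1.09 -0.    0.35]
```

View pics/w4.png

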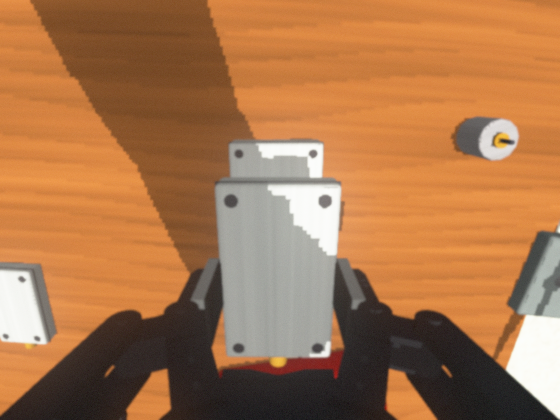

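The medium case is held level over the large one, whose near-end screws show at (239,154) and (313,154).

```bash
python3 - <<'E'
from h import *
c=snap('wrist')
p=screws(c,[(239,154),(313,154),(239,154),(313,154)],.028,7)[:2]
d=p[1]-p[0]; # near edge, left->right in image
print('edge',p.round(4).tolist(),'yaw of normal',np.degrees(np.arctan2(d[1],d[0])).round(2)-90)
for yaw in(1.5,1.9,2.3):
    a=np.radians(yaw);print(yaw,(p.mean(0)+.049*np.array([np.cos(a),np.sin(a)])).round(4))
q=screws(c,[(231,201),(325,201),(238,348),(317,348)],.1131)
P=cloud(c);print(P[280,260],P[160,275])
E
```

```text
px [[239.2, 153.5], [312.4, 154.2], [239.2, 153.5], [312.4, 154.2]] ctr [484.8 209.9] yaw 0.0 len 0.0 wid [np.float64(49.2), np.float64(49.2)]
edge [[0.4854, 0.1853], [0.4842, 0.2345]] yaw of normal 1.3299999999999983
1.5 [0.5338 0.2112]
1.9 [0.5338 0.2115]
2.3 [0.5338 0.2118]
px [[230.5, 200.6], [325.1, 200.7], [238.2, 347.8], [317.0, 347.5]] ctr [530.5 212.6] yaw 1.83 len 77.8 wid [np.float64(40.2), np.float64(39.9)]
[0.5309517  0.20439121 0.11210131] [0.4891169  0.20945363 0.02747901]
```

Call:
send_rows:
  steps: "-1 0.003 -0.001 -0.02 0 0 0;-1 0 0 -0.02 0 0 0;-1 0 0 -0.015 0 0 0;-1 0 0 -0.008 0 0 0;-1 0 0 -0.003 0 0 0"

```text
clock: 6.43
eef_pos: [0.5339, 0.2106, 0.0329]
tool_rot: [-0.016, 1.0, -0.001, -0.001]
ft_force: [-0.5, -0.3, -2.1]
grip_width: 0.0519
grasp_force: 63.1
```

Call:
send_rows:
  steps: "-1 0 0 -0.001 0 0 0;-1 0 0 -0.001 0 0 0;-1 0 0 -0.0005 0 0 0;-1 0 0 0 0 0 0;-1 0 0 0 0 0 0"

```text
clock: 6.85
eef_pos: [0.5356, 0.2124, 0.0326]
tool_rot: [-0.017, 1.0, 0.0, 0.001]
ft_force: [-0.3, -0.3, -0.5]
grip_width: 0.0518
grasp_force: 63.1
```

```bash
python3 - <<'E'
from h import *
pose()
E
```

```text
t 6.85 pos [0.5356 0.2124 0.0326] yang 91.97 z [ 1.3e-03  5.0e-04 -1.0e+00] w 0.0518 gf 63.149049282073975 F [-0.35 -0.29 -0.49] T [-0.   -0.01 -0.01] q [ 0.38  0.54 -0.09  0.94  0.    0.34]
```

Call:
send_rows:
  steps: "-1 0 0 -0.0005 0 0 0;-1 0 0 -0.0005 0 0 0;-1 0 0 -0.0005 0 0 0;-1 0 0 0 0 0 0;-1 0 0 0 0 0 0"

```text
clock: 7.27
eef_pos: [0.5354, 0.2124, 0.0314]
tool_rot: [-0.017, 1.0, 0.0, 0.001]
ft_force: [-1.9, 0.2, 5.0]
grip_width: 0.0522
grasp_force: 63.8
```

```bash
python3 - <<'E'
from h import *
pose()
E
```

```text
t 7.27 pos [0.5354 0.2124 0.0314] yang 91.98 z [ 1.2e-03  4.0e-04 -1.0e+00] w 0.0522 gf 63.78337740898132 F [-1.95  0.21  5.01] T [-0.21  0.37  0.05] q [ 0.38  0.55 -0.09  0.93 -0.    0.34]
```

Call:
send_rows:
  steps: "1 0 0 0 0 0 0;1 0 0 0 0 0 0;1 0 0 0 0 0 0;1 0 0 0 0 0 0;1 0 0 0.01 0 0 0"

```text
clock: 7.68
eef_pos: [0.5333, 0.2115, 0.0385]
tool_rot: [-0.017, 1.0, -0.001, -0.002]
ft_force: [-0.9, -0.4, 0.0]
grip_width: 0.0854
grasp_force: 0.0
```

Call:
send_rows:
  steps: "1 0 0 0.03 0 0 0;1 0 0 0.04 0 0 0;1 0 0 0.03 0 0 0;1 0 0 0 0 0 0;1 0 0 0 0 0 0"

```text
clock: 8.1
eef_pos: [0.537, 0.2129, 0.1437]
tool_rot: [-0.017, 1.0, 0.001, 0.003]
ft_force: [-0.3, -0.6, -0.8]
grip_width: 0.0851
grasp_force: 0.0
```

```bash
python3 - <<'E'
from h import *
pose();c=snap('wrist');save(c,'w5.png')
E
```

```text
t 8.1 pos [0.537  0.2129 0.1437] yang 91.96 z [ 0.0061  0.0024 -1.    ] w 0.0851 gf 0.0 F [-0.26 -0.62 -0.77] T [-0.01  0.04 -0.03] q [ 0.38  0.44  0.05  1.18 -0.    0.34]
```

View pics/w5.png

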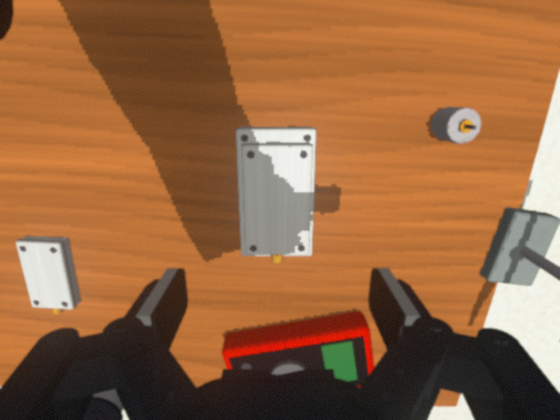

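The medium case sits on the large one. Medium screws are at (250,154), (304,154), (253,247) and (305,248). Large near screws are at (244,138) and (308,138).

```bash
python3 - <<'E'
from h import *
pose();c=snap('wrist')
screws(c,[(250,154),(304,154),(253,247),(305,248)],.044,5)
p=screws(c,[(244,138),(308,138),(244,138),(308,138)],.028,4)[:2]
d=p[1]-p[0];print(np.degrees(np.arctan2(d[1],d[0]))-90)
for yaw in (1.3,1.9):
    a=np.radians(yaw);print((p.mean(0)+.049*np.array([np.cos(a),np.sin(a)])).round(4))
# edge by colour along columns/rows in picture
f=cv2.cvtColor(c['frame'],cv2.COLOR_RGB2GRAY)
print(f[120:160,278].tolist());print(f[200,225:325].tolist())
c=snap('top');P=cloud(c);print(P[196,222])
cv2.imwrite('pics/top5.png',cv2.resize(c['frame'][150:240,170:270,::-1],None,fx=6,fy=6,interpolation=2))
E
```

```text
t 8.15 pos [0.5355 0.2124 0.1416] yang 91.96 z [ 2.2e-03  8.0e-04 -1.0e+00] w 0.0852 gf 0.0 F [-1.02 -0.16  0.07] T [-0.04  0.02  0.01] q [ 0.38  0.44  0.05  1.18 -0.    0.34]
px [[250.9, 156.9], [304.1, 156.3], [253.5, 250.6], [301.9, 249.7]] ctr [533.5 212.9] yaw 2.04 len 77.5 wid [np.float64(40.0), np.float64(40.1)]
px [[244.7, 140.2], [307.8, 140.1], [244.7, 140.2], [307.8, 140.1]] ctr [484.4 210.1] yaw 0.0 len 0.0 wid [np.float64(49.9), np.float64(49.9)]
2.1029104719350755
[0.5334 0.2112]
[0.5334 0.2117]
[139, 141, 139, 138, 138, 138, 139, 140, 138, 132, 129, 155, 200, 227, 236, 240, 240, 241, 240, 242, 240, 242, 241, 230, 197, 151, 128, 143, 184, 222, 233, 240, 241, 241, 241, 240, 239, 240, 240, 240]
[90, 90, 87, 89, 87, 86, 88, 90, 90, 89, 92, 91, 89, 101, 115, 135, 140, 140, 134, 135, 138, 144, 147, 148, 147, 148, 150, 148, 150, 146, 148, 147, 147, 150, 150, 152, 152, 151, 151, 149, 148, 149, 149, 147, 145, 148, 146, 148, 148, 149, 147, 146, 150, 149, 149, 153, 153, 152, 153, 152, 154, 153, 152, 151, 152, 150, 150, 153, 153, 153, 151, 150, 151, 154, 153, 155, 155, 153, 153, 154, 152, 153, 150, 151, 150, 146, 140, 140, 141, 131, 117, 105, 103, 102, 102, 105, 103, 102, 102, 99]
[0.3996152  0.10378413 0.63378555]
```

Call:
send_rows:
  steps: "1 0.011 -0.0279 0 0 0 -0.0046;1 0.011 -0.0279 0 0 0 -0.0046;1 0.011 -0.0279 0 0 0 -0.0046;1 0.011 -0.0279 0 0 0 -0.0046;1 0.011 -0.0279 0 0 0 -0.0046"

```text
clock: 8.67
eef_pos: [0.5891, 0.0714, 0.1383]
tool_rot: [-0.006, 1.0, -0.0, -0.002]
ft_force: [1.2, 0.5, -0.1]
grip_width: 0.0857
grasp_force: 0.0
```

Call:
send_rows:
  steps: "1 0.011 -0.0279 0 0 0 -0.0046;1 0.011 -0.0279 0 0 0 -0.0046;1 0.011 -0.0279 0 0 0 -0.0046;1 0 0 0 0 0 0;1 0 0 0 0 0 0"

```text
clock: 9.08
eef_pos: [0.6222, -0.0127, 0.1381]
tool_rot: [0.003, 1.0, 0.0, -0.002]
ft_force: [-0.9, -0.2, 0.3]
grip_width: 0.0855
grasp_force: 0.0
```

```bash
python3 - <<'E'
from h import *
pose();c=snap('wrist');c=snap('wrist');save(c,'w6.png');pose()
for o in cases(c):
    if 55<o[1][0][2]<160: print(o[0],*o[1])
E
```

```text
t 9.08 pos [ 0.6222 -0.0127  0.1381] yang 89.67 z [-3.8e-03  3.0e-04 -1.0e+00] w 0.0855 gf 0.0 F [-0.91 -0.19  0.34] T [ 0.06 -0.02  0.02] q [-0.02  0.54  0.2   1.24  0.   -0.01]
t 9.18 pos [ 0.6219 -0.0107  0.1387] yang 89.86 z [-3.2e-03  5.0e-04 -1.0e+00] w 0.0855 gf 0.0 F [ 0.21 -0.33 -0.49] T [ 0.02  0.01 -0.02] q [-0.02  0.53  0.2   1.24  0.   -0.01]
[241. 362.] [796.8 -48.8 142.   48.2  89.2] [804.8 -50.  146.5  49.8  89.2]
[278. 201.] [ 6.209e+02 -1.110e+01  7.110e+01  4.180e+01 -3.000e-01] [ 6.234e+02 -1.110e+01  7.340e+01  4.310e+01 -3.000e-01]
[539.  96.] [536.1 192.4  99.5  14.2   0.9] [535.9 198.8 102.6  14.6   0.9]
```

Call:
send_rows:
  steps: "1 0.0015 0 -0.03 0 0 0;1 0 0 -0.036 0 0 0;1 0 0 -0.03 0 0 0;1 0 0 -0.02 0 0 0;1 0 0 -0.011 0 0 0"

```text
clock: 9.6
eef_pos: [0.6211, -0.0093, 0.0094]
tool_rot: [0.0, 1.0, 0.0, -0.003]
ft_force: [-0.5, 0.0, 0.2]
grip_width: 0.0855
grasp_force: 0.0
```

Call:
send_rows:
  steps: "1 0 0 -0.005 0 0 0;1 0 0 0 0 0 0;1 0 0 0 0 0 0;-1 0 0 0 0 0 0;-1 0 0 0 0 0 0"

```text
clock: 10.02
eef_pos: [0.626, -0.0109, 0.0102]
tool_rot: [0.001, 1.0, -0.0, 0.002]
ft_force: [-0.2, 0.0, -1.1]
grip_width: 0.0639
grasp_force: 0.0
```

Call:
send_rows:
  steps: "-1 0 0 0 0 0 0;-1 0 0 0 0 0 0;-1 0 0 0 0 0 0;-1 0 0 0 0 0 0;-1 0 0 0 0 0 0"

```text
clock: 10.43
eef_pos: [0.6257, -0.0111, 0.0099]
tool_rot: [0.001, 1.0, -0.0, 0.001]
ft_force: [-0.6, 0.5, 5.6]
grip_width: 0.0417
grasp_force: 61.9
```

```bash
python3 - <<'E'
from h import *
c=snap('wrist');save(c,'w7.png');pose()
for o in cases(c):
    if 40<o[1][0][2]<160: print(o[0],*o[1])
E
```

```text
t 10.48 pos [ 0.6257 -0.0111  0.0099] yang 89.85 z [ 3.e-03 -1.e-04 -1.e+00] w 0.0423 gf 61.877174377441406 F [-0.35 -0.74  6.4 ] T [0.01 0.05 0.  ] q [-0.02  0.65  0.04  0.96 -0.   -0.02]
[275. 256.] [ 6.176e+02 -1.060e+01  7.140e+01  4.060e+01 -2.000e-01] [ 6.222e+02 -1.060e+01  7.600e+01  4.320e+01 -2.000e-01]
```

View pics/w7.png

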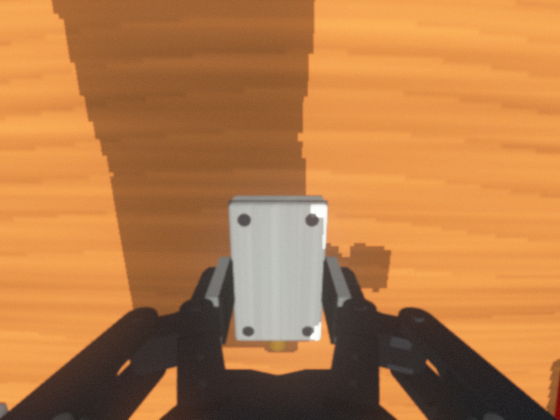

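The small case is gripped, with its screws at (244,220), (312,220), (248,331) and (308,331). I lift it and move over the pile.

```bash
python3 - <<'E'
from h import *
c=snap('wrist');screws(c,[(244,220),(312,220),(248,331),(308,331)],.020,9)
E
```

```text
px [[243.6, 219.6], [311.4, 220.0], [247.7, 331.1], [306.9, 330.9]] ctr [625.2 -10.8] yaw -0.26 len 60.0 wid [np.float64(29.9), np.float64(29.9)]
```

Call:
send_rows:
  steps: "-1 0 0 0.015 0 0 0;-1 0 0 0.03 0 0 0;-1 0 0 0.035 0 0 0;-1 -0.005 0.012 0.025 0 0 0.005;-1 -0.0117 0.0285 0 0 0 0.005"

```text
clock: 10.95
eef_pos: [0.6131, 0.0269, 0.12]
tool_rot: [-0.001, 1.0, -0.0, 0.007]
ft_force: [0.7, 1.3, 1.2]
grip_width: 0.0422
grasp_force: 61.2
```

Call:
send_rows:
  steps: "-1 -0.0117 0.0285 0 0 0 0.005;-1 -0.0117 0.0285 0 0 0 0.005;-1 -0.0117 0.0285 0 0 0 0.005;-1 -0.0117 0.0285 0 0 0 0.005;-1 -0.0117 0.0285 0 0 0 0.005"

```text
clock: 11.37
eef_pos: [0.5483, 0.173, 0.1131]
tool_rot: [-0.016, 1.0, -0.0, -0.0]
ft_force: [0.7, -0.4, -1.5]
grip_width: 0.0421
grasp_force: 61.1
```

Call:
send_rows:
  steps: "-1 -0.0117 0.0285 0 0 0 0.005;-1 -0.0053 0.012 0 0 0 0;-1 0 0 0 0 0 0;-1 0 0 0 0 0 0;-1 0 0 0 0 0 0"

```text
clock: 11.78
eef_pos: [0.5325, 0.2117, 0.1131]
tool_rot: [-0.018, 1.0, -0.0, -0.0]
ft_force: [0.1, 0.1, -0.4]
grip_width: 0.0421
grasp_force: 61.2
```

```bash
python3 - <<'E'
from h import *
pose();c=snap('wrist');save(c,'w8.png')
E
```

```text
t 11.78 pos [0.5325 0.2117 0.1131] yang 92.1 z [-1.e-04 -7.e-04 -1.e+00] w 0.0421 gf 61.15963697433472 F [ 0.06  0.07 -0.43] T [ 0.01 -0.01 -0.01] q [ 0.38  0.46  0.    1.12 -0.    0.34]
```

View pics/w8.png

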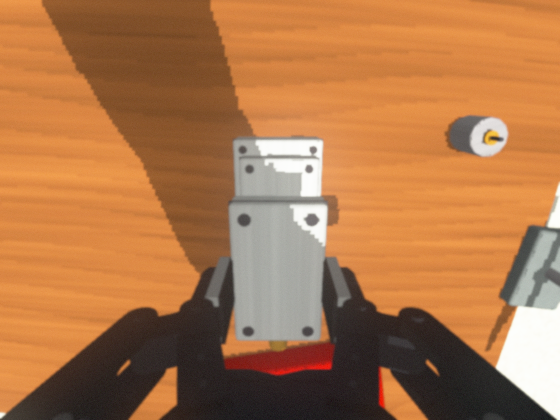

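The small case hangs over the pile. Medium near screws show at (249,169) and (309,169), large near screws at (243,150) and (313,150).

```bash
python3 - <<'E'
from h import *
c=snap('wrist');a=np.radians(2);n=np.array([np.cos(a),np.sin(a)])
for g,z,L,r in(((249,169),(309,169)),.044,.039,5),(((243,150),(313,150)),.028,.049,4):
    p=screws(c,g+g,z,r)[:2];d=p[1]-p[0];print(np.degrees(np.arctan2(d[1],d[0]))-90,'centre',(p.mean(0)+L*n).round(4))
screws(c,[(244,220),(312,220),(248,331),(308,331)],.1131-.0099+.020,9);pose()
E
```

```text
px [[249.3, 168.5], [309.0, 168.2], [249.3, 168.5], [309.0, 168.2]] ctr [495.1 211.5] yaw 0.0 len 0.0 wid [np.float64(40.1), np.float64(40.1)]
2.39626977454904 centre [0.534  0.2128]
px [[242.5, 149.4], [313.1, 149.3], [242.5, 149.4], [313.1, 149.3]] ctr [484.6 210.2] yaw 0.0 len 0.0 wid [np.float64(50.0), np.float64(50.0)]
2.1261975633626946 centre [0.5336 0.2119]
px [[243.7, 219.6], [311.3, 219.4], [247.7, 331.0], [307.3, 331.0]] ctr [532.2 211.7] yaw 2.07 len 60.1 wid [np.float64(29.9), np.float64(30.0)]
t 11.88 pos [0.5328 0.2112 0.1132] yang 92.04 z [-1.e-04 -4.e-04 -1.e+00] w 0.0423 gf 61.15934371948242 F [ 0.71 -0.25 -0.99] T [0.04 0.02 0.01] q [ 0.38  0.46  0.    1.12 -0.    0.34]
```

Call:
send_rows:
  steps: "-1 0.0012 0.0006 -0.02 0 0 0;-1 0 0 -0.02 0 0 0;-1 0 0 -0.013 0 0 0;-1 0 0 -0.006 0 0 0;-1 0 0 -0.002 0 0 0"

```text
clock: 12.3
eef_pos: [0.533, 0.2117, 0.0509]
tool_rot: [-0.018, 1.0, -0.001, -0.001]
ft_force: [0.4, 0.3, -0.6]
grip_width: 0.0418
grasp_force: 61.2
```

Call:
send_rows:
  steps: "-1 0 0 -0.0005 0 0 0;-1 0 0 -0.0005 0 0 0;-1 0 0 -0.0005 0 0 0;-1 0 0 0 0 0 0;-1 0 0 0 0 0 0"

```text
clock: 12.72
eef_pos: [0.534, 0.2133, 0.0516]
tool_rot: [-0.019, 1.0, 0.0, 0.001]
ft_force: [-0.3, -0.2, -1.9]
grip_width: 0.042
grasp_force: 61.2
```

```bash
python3 - <<'E'
from h import *
pose()
E
```

```text
t 12.72 pos [0.534  0.2133 0.0516] yang 92.15 z [ 1.3e-03  5.0e-04 -1.0e+00] w 0.042 gf 61.15426182746887 F [-0.34 -0.25 -1.85] T [-0.01  0.01  0.06] q [ 0.38  0.52 -0.07  0.98 -0.    0.34]
```

Call:
send_rows:
  steps: "-1 0 -0.001 -0.0005 0 0 0;-1 0 0 -0.0005 0 0 0;-1 0 0 -0.0005 0 0 0;-1 0 0 -0.0005 0 0 0;-1 0 0 0 0 0 0"

```text
clock: 13.13
eef_pos: [0.5337, 0.2121, 0.0499]
tool_rot: [-0.019, 1.0, 0.0, 0.0]
ft_force: [-2.3, -1.3, 6.3]
grip_width: 0.0421
grasp_force: 61.9
```

```bash
python3 - <<'E'
from h import *
pose()
E
```

```text
t 13.13 pos [0.5337 0.2121 0.0499] yang 92.15 z [ 8.e-04  2.e-04 -1.e+00] w 0.0421 gf 61.91091299057007 F [-2.27 -1.32  6.35] T [-0.26  0.51  0.05] q [ 0.38  0.52 -0.08  0.97 -0.    0.34]
```

Call:
send_rows:
  steps: "1 0 0 0 0 0 0;1 0 0 0 0 0 0;1 0 0 0 0 0 0;1 0 0 0 0 0 0;1 0 0 0.01 0 0 0"

```text
clock: 13.55
eef_pos: [0.5319, 0.2115, 0.057]
tool_rot: [-0.019, 1.0, -0.001, -0.002]
ft_force: [-1.8, -0.7, -0.3]
grip_width: 0.0852
grasp_force: 0.0
```

Call:
send_rows:
  steps: "1 0 0 0.03 0 0 0;1 0 0 0.04 0 0 0;1 0 0 0.03 0 0 0;1 0 0 0.015 0 0 0;1 0 0 0 0 0 0"

```text
clock: 13.97
eef_pos: [0.5364, 0.2133, 0.1796]
tool_rot: [-0.019, 1.0, 0.002, 0.005]
ft_force: [-0.3, 0.1, -0.1]
grip_width: 0.0856
grasp_force: 0.0
```

Call:
send_rows:
  steps: "1 0 0 0 0 0 0;1 0 0 0 0 0 0;1 0 0 0 0 0 0;1 0 0 0 0 0 0;1 0 0 0 0 0 0"

```text
clock: 14.38
eef_pos: [0.5328, 0.2118, 0.1724]
tool_rot: [-0.019, 1.0, -0.0, -0.001]
ft_force: [-0.1, 0.4, 0.8]
grip_width: 0.0854
grasp_force: 0.0
```

```bash
python3 - <<'E'
from h import *
pose();c=snap('wrist');cv2.imwrite('pics/w9.png',cv2.resize(c['frame'][110:290,180:400,::-1],None,fx=3,fy=3,interpolation=2))
E
```

```text
t 14.38 pos [0.5328 0.2118 0.1724] yang 92.15 z [-0.0026 -0.001  -1.    ] w 0.0854 gf 0.0 F [-0.05  0.37  0.77] T [ 0.01 -0.03  0.01] q [ 0.38  0.42  0.1   1.26 -0.    0.34]
```

View pics/w9.png

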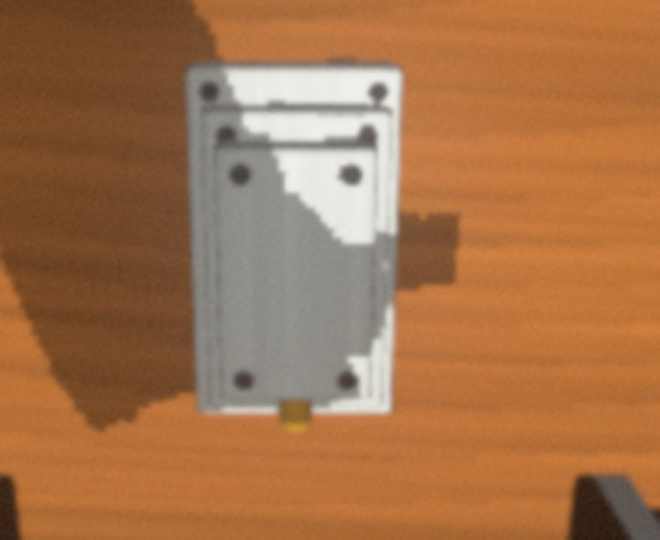

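The pile looks squared. Small screws (full frame) are at (260,168), (297,168), (261,237) and (296,237). Medium near screws are at (255,154) and (303,155), large near screws at (250,140) and (306,140).

```bash
python3 - <<'E'
from h import *
pose();c=snap('wrist');a=np.radians(2.1);n=np.array([np.cos(a),np.sin(a)])
screws(c,[(260,168),(297,168),(261,237),(296,237)],.060,5)
for g,z,L,r in(((255,154),(303,155)),.044,.039,3),(((250,140),(306,140)),.028,.049,3):
    p=screws(c,g+g,z,r)[:2];d=p[1]-p[0];print(np.degrees(np.arctan2(d[1],d[0]))-90,'centre',(p.mean(0)+L*n).round(4))
pose()
E
```

```text
t 14.43 pos [0.533  0.2119 0.1727] yang 92.15 z [-2.e-03 -8.e-04 -1.e+00] w 0.0852 gf 0.0 F [ 0.02  0.77 -0.36] T [-0.05 -0.12  0.01] q [0.38 0.42 0.1  1.26 0.   0.34]
px [[259.5, 167.5], [296.3, 167.5], [260.7, 236.0], [295.1, 236.2]] ctr [533.1 212.5] yaw 2.16 len 60.1 wid [np.float64(29.7), np.float64(29.8)]
px [[255.0, 154.0], [301.8, 155.3], [255.0, 154.0], [301.8, 155.3]] ctr [495.1 211.5] yaw 0.0 len 0.0 wid [np.float64(39.7), np.float64(39.7)]
0.5884923281675469 centre [0.5341 0.213 ]
px [[249.2, 139.8], [305.5, 140.0], [249.2, 139.8], [305.5, 140.0]] ctr [484.6 210.3] yaw 0.0 len 0.0 wid [np.float64(49.9), np.float64(49.9)]
2.011415312865182 centre [0.5335 0.212 ]
t 14.48 pos [0.5331 0.2119 0.1729] yang 92.15 z [-1.6e-03 -6.0e-04 -1.0e+00] w 0.0853 gf 0.0 F [-0.96  0.38 -0.52] T [-0.    0.01 -0.02] q [ 0.38  0.42  0.1   1.26 -0.    0.34]
```

Every layer is within about 1 mm of centre and parallel. Now I grip the large case.

Call:
send_rows:
  steps: "1 0 0 -0.025 0 0 0;1 0 0 -0.03 0 0 0;1 0 0 -0.03 0 0 0;1 0 0 -0.025 0 0 0;1 0 0 -0.02 0 0 0"

```text
clock: 14.9
eef_pos: [0.5322, 0.2116, 0.0412]
tool_rot: [-0.019, 1.0, -0.001, -0.001]
ft_force: [0.7, -0.1, -1.3]
grip_width: 0.0853
grasp_force: 0.0
```

Call:
send_rows:
  steps: "1 0 0 -0.015 0 0 0;1 0 0 -0.01 0 0 0;1 0 0 -0.008 0 0 0;1 0 0 -0.004 0 0 0;1 0 0 0 0 0 0"

```text
clock: 15.32
eef_pos: [0.5333, 0.212, 0.0063]
tool_rot: [-0.019, 1.0, -0.0, -0.0]
ft_force: [-0.0, 0.2, 0.1]
grip_width: 0.0856
grasp_force: 0.0
```

Call:
send_rows:
  steps: "1 0 0 0 0 0 0;1 0 0 0 0 0 0;1 0 0 0 0 0 0;1 0 0 0 0 0 0;1 0 0 0 0 0 0"

```text
clock: 15.73
eef_pos: [0.5339, 0.2122, 0.0074]
tool_rot: [-0.019, 1.0, 0.0, 0.001]
ft_force: [0.8, -0.3, 0.4]
grip_width: 0.0853
grasp_force: 0.0
```

```bash
python3 - <<'E'
from h import *
pose()
E
```

```text
t 15.73 pos [0.5339 0.2122 0.0074] yang 92.15 z [ 1.e-03  4.e-04 -1.e+00] w 0.0853 gf 0.0 F [ 0.79 -0.3   0.4 ] T [ 0.02  0.03 -0.06] q [ 0.38  0.57 -0.12  0.88 -0.    0.34]
```

Call:
send_rows:
  steps: "1 0 0 -0.002 0 0 0;1 0 0 -0.0015 0 0 0;1 0 0 0 0 0 0;1 0 0 0 0 0 0;-1 0 0 0 0 0 0"

```text
clock: 16.15
eef_pos: [0.5335, 0.2121, 0.0032]
tool_rot: [-0.019, 1.0, -0.0, -0.0]
ft_force: [0.5, -0.4, -0.9]
grip_width: 0.0753
grasp_force: 0.0
```

Call:
send_rows:
  steps: "-1 0 0 0 0 0 0;-1 0 0 0 0 0 0;-1 0 0 0 0 0 0;-1 0 0 0 0 0 0;-1 0 0 0 0 0 0"

```text
clock: 16.57
eef_pos: [0.5338, 0.2121, 0.0037]
tool_rot: [-0.019, 1.0, -0.0, 0.0]
ft_force: [-1.6, -0.5, 4.2]
grip_width: 0.0626
grasp_force: 69.0
```

```bash
python3 - <<'E'
from h import *
pose();c=snap('wrist')
save(c,'w10.png')
E
```

```text
t 16.57 pos [0.5338 0.2121 0.0037] yang 92.14 z [ 8.e-04 -1.e-04 -1.e+00] w 0.0626 gf 69.04941916465759 F [-1.63 -0.53  4.17] T [-0.35  0.09 -0.04] q [ 0.38  0.58 -0.12  0.87 -0.    0.34]
```

View pics/w10.png

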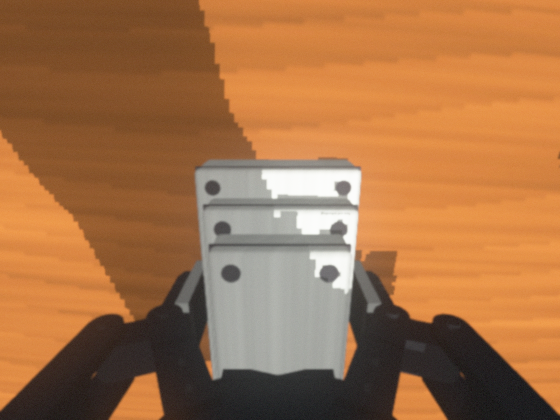

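The large case is gripped at mid-length with the pile intact. Its near screws are at (212,187) and (343,187), and the upper cases are still square. Lifting gently.

Call:
send_rows:
  steps: "-1 0 0 0.001 0 0 0;-1 0 0 0.002 0 0 0;-1 0 0 0.003 0 0 0;-1 0 0 0.004 0 0 0;-1 0 0 0.005 0 0 0"

```text
clock: 17.03
eef_pos: [0.5328, 0.2119, 0.0179]
tool_rot: [-0.019, 1.0, -0.0, -0.001]
ft_force: [0.2, 0.2, -3.1]
grip_width: 0.0629
grasp_force: 68.2
```

Call:
send_rows:
  steps: "-1 0 0 0.006 0 0 0;-1 0 0 0.006 0 0 0;-1 0 0 0.006 0 0 0;-1 0 0 0.006 0 0 0;-1 0 0 0.006 0 0 0"

```text
clock: 17.45
eef_pos: [0.5337, 0.2122, 0.0492]
tool_rot: [-0.019, 1.0, 0.0, 0.0]
ft_force: [-1.1, -0.1, -3.5]
grip_width: 0.0626
grasp_force: 68.2
```

Call:
send_rows:
  steps: "-1 0 0 0.006 0 0 0;-1 0 0 0.006 0 0 0;-1 0 0 0.006 0 0 0;-1 0 0 0.006 0 0 0;-1 0 0 0.006 0 0 0"

```text
clock: 17.87
eef_pos: [0.5335, 0.2121, 0.0789]
tool_rot: [-0.019, 1.0, -0.0, -0.0]
ft_force: [0.3, -0.2, -3.3]
grip_width: 0.0628
grasp_force: 68.2
```

Call:
send_rows:
  steps: "-1 0 0 0.006 0 0 0;-1 0 0 0.006 0 0 0;-1 0 0 0.005 0 0 0;-1 0 0 0.005 0 0 0;-1 0 0 0.004 0 0 0"

```text
clock: 18.28
eef_pos: [0.5336, 0.2121, 0.1049]
tool_rot: [-0.019, 1.0, 0.0, 0.0]
ft_force: [0.2, 0.0, -2.7]
grip_width: 0.0623
grasp_force: 68.2
```

Call:
send_rows:
  steps: "-1 0 0 0.002 0 0 0;-1 0 0 0.001 0 0 0;-1 0 0 0 0 0 0;-1 0 0 0 0 0 0;-1 0 0 0 0 0 0"

```text
clock: 18.7
eef_pos: [0.5332, 0.212, 0.1069]
tool_rot: [-0.019, 1.0, -0.0, -0.0]
ft_force: [-0.2, 0.4, -3.8]
grip_width: 0.0627
grasp_force: 68.3
```

Call:
send_rows:
  steps: "-1 0 0 0 0 0 0;-1 0 0 0 0 0 0;-1 0 0 0 0 0 0;-1 0 0 0 0 0 0;-1 0 0 0 0 0 0"

```text
clock: 19.12
eef_pos: [0.5335, 0.2121, 0.1073]
tool_rot: [-0.019, 1.0, -0.0, -0.0]
ft_force: [0.4, -0.4, -4.0]
grip_width: 0.0623
grasp_force: 68.3
```

```bash
python3 - <<'E'
from h import *
pose();c=snap('wrist');b=cv2.imread('pics/w10.png')[:,:,::-1]
s=snap('scene');pose()
a=cv2.resize(c['frame'][130:400,160:400],None,fx=1.3,fy=1.3);d=cv2.resize(s['frame'][150:330,240:460],None,fx=1.95,fy=1.95)
cv2.imwrite('pics/f.png',np.hstack([a,d[:a.shape[0]]])[:,:,::-1])
for f in (b,c['frame']):
    c['frame']=f.copy();screws(c,[(212,187),(343,187),(231,273),(329,273)],.05,9)
E
```

```text
t 19.12 pos [0.5335 0.2121 0.1073] yang 92.15 z [-0. -0. -1.] w 0.0623 gf 68.26152563095093 F [ 0.39 -0.38 -3.96] T [-0.    0.02  0.02] q [ 0.38  0.47 -0.    1.1  -0.    0.34]
t 19.22 pos [0.5335 0.2121 0.1073] yang 92.15 z [ 0. -0. -1.] w 0.0628 gf 68.26275944709778 F [-0.19  0.68 -3.89] T [-0.05 -0.03  0.01] q [ 0.38  0.47 -0.    1.1  -0.    0.34]
px [[212.0, 187.5], [342.9, 187.6], [nan, nan], [324.4, 278.7]] ctr [nan nan] yaw nan len nan wid [np.float64(84.6), np.float64(nan)]
px [[212.1, 187.4], [343.1, 187.7], [nan, nan], [nan, nan]] ctr [nan nan] yaw nan len nan wid [np.float64(84.6), np.float64(nan)]h.py:52: RuntimeWarning: invalid value encountered in scalar divide
  vv,uu=np.mgrid[v-r:v+r+1,u-r:u+r+1];q.append([(m*uu).sum()/m.sum(),(m*vv).sum()/m.sum()])
```

View pics/f.png

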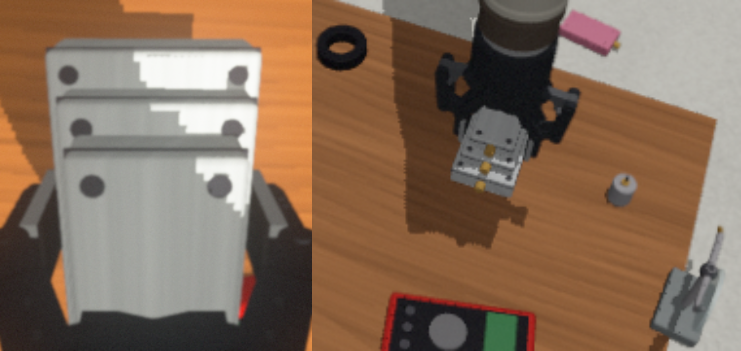

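The whole pile is held level and unchanged, about 10.4 cm up. The large screws are at the same pixels as before the lift, and the scene view shows all three sockets aligned in one stack.

```bash
python3 -c "
from workcell import *
print(job_done())"
```

```text
the job is handed in; nothing more can be done
None
```

The three cases are stacked largest to smallest, centred to about 1 mm and parallel, and the pile is held by the large case about 10.4 cm above the mat, steady and level; the job was handed in at about 19 s.

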